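Free a screwdriver from a spring-jaw stand

ROBOT

A 6-joint arm with a two-finger parallel gripper is mounted at the origin on a cart in front of the work surface, level with it; the furniture and walls round the work are solid. World frame = base frame: x ahead of the robot, y to its left, z up, the work surface at z = 0. Lengths are in m, angles in rad, forces in N, time in s.
With the tool pointing down it reaches from about 0.425 to 0.95 m from the base axis. Payload 3.5 kg.
Tool frame: the origin (TCP) lies on the centre line of the jaws, within the pads' length; the fingertips stand 11 mm ahead of it and the grasp point (between the pads) lies 8 mm behind it; z points along the fingers, y is the line along which they close (so a half turn about z gives the same grasp; the last joint's range is limited). The gripper opens to 85 mm and grips with 20 to 120 N. Pads are 22 mm wide; open, the fingers measure 114 mm over their backs; the gripper's body (76 mm by 85 mm) begins 54 mm behind the grasp point. The pads swing forward as they close: fully open they stand 13 mm farther back than shut.
Start: joints at [-1.286, 0.286, 1.577, -0, 1.279, -0.15], TCP at [0.284, -0.612, 0.242] pointing down, gripper open.
Joint ranges: [-2.77, 2.77], [-0.9, 2.22], [0.21, 2.48], [-1.53, 4.67], [0.24, 2.81], [-2.84, 2.84]. Speed limits (rad/s): [2.79, 2.79, 3.14, 3.14, 3.14, 3.14].

INTERFACE

Orientations are given as a unit quaternion [x, y, z, w].
In Python, from plant import ctrl gives the robot as it stands.
- The arm moves only by the tool step_arm, never from a script. Its argument "motion" is a list of rows, each an object with "offset": the shift along the tool's x, y, z in m, a list of three; "twist": the turn about the tool's z in degrees. A call has 1 to 12 rows; each row is the pose to reach, as a shift and turn from the pose commanded when the call began, along the tool's axes at that moment; what a row does not reach only later rows make up. A row lasts 1/10 s, in which the tool goes at most 50 mm and 8.59 degrees, less where a joint would pass 70% of its speed; a pose out of reach is approached as far as the arm can. A call with a gripper value outside its range is refused whole. "gripper" is the finger opening in m, from 0 to 0.0854, set as the call begins (left out, the last holds). The fingers move at their own pace and stop on an object; "grip_force" is the grip in N (left out, the last holds). Time passes only in rows, so rows that repeat a pose let the fingers close. It gives the time, the measured TCP pose, the force, the opening and the grip force at its end, in the units of the state.
- ctrl.get_state(): the state, without advancing time (a new reading comes with each control period).
- ctrl.read_camera(name): name is "side" or "top" or "wrist"; returns the picture (400x640x3 uint8, blue, green, red); there is no depth.
- ctrl.calibration(name): a dict with "fx", "fy", "cx", "cy" (pixels), "cam_to_world" (4x4, takes a point from camera to world coordinates). Camera axes: x right, y up, looking along -z (the intrinsics and any distortion apply to the point x, -y, -z); pixel columns grow to the right and rows downward; lengths in m; the calibration is good to about 2 mm. The wrist camera is an equidistant fisheye: a pixel r from the principal point sees the ray r / f radians off the axis. A picture is of the moment at which its call begins: read the wrist's pose just before it. calibration takes no time and is no camera call; for the wrist camera it gives the pose at the moment of the call.
- ctrl.sign_off(): hands the job in; it is judged then, once.
The state is a dict: "time": time; "qpos": joint angles; "dq": joint speeds; "joint_efforts": joint torques, N m; "eef_pos": TCP position; "tcp_rot": TCP orientation; "contact_force": force on the tool from outside, world axes, zero at the start; "wrist_torque": the same for the moment, N m; "opening": opening from 0.0 (shut) to 1.0 (fully open); "finger_force": force on a finger pad.
Only numpy, scipy, OpenCV 4.12 (cv2) and the standard library are available. Lean on these libraries where they do the work, as an engineer would, in place of code of your own. Each camera call takes 0.05 s, during which the arm holds its last target. There are 200 camera calls.

TASK

The small screwdriver is clamped upright in the spring-jaw stand: pull the stand's slide out to its stop by its upright tab so that the catch holds it open, and let go of it. Then draw the screwdriver straight up out of the stand and put it, blade down, into the empty square steel cup, lowering it until the blade is at the bottom before you let go. Leave the slide caught open, the cup standing where it is, and the other things undisturbed.

Things in the scene. Friction and masses are not known exactly. Their poses are not given: they have to be found in the camera images.
- stand: fixed metal stand, base 215 x 110 mm. Origin on the bench under the base's middle, z up, slide pulls out to -x. Screwdriver axis at x +60 mm, y 0, over a tower 44 x 46 mm, 82 mm high, with a 7 mm hole. V block (+x side, 20 mm to either side) and spring jaw (-x side, 14 mm to either side) grip the handle up to 112 mm above the bench
- slide (a joint): the sprung slide, m: about 0 = shut on the screwdriver, 0.036 = pulled out to its stop (to the stand's -x). The spring pulls it shut with 2.5 N when shut, 10 N at the stop. Near 0.033 to 0.036 a sprung pawl snaps in behind it of itself, and the released slide then rests caught at about 0.033; let go sooner, it springs shut
- pull_tab (a point): middle of the top of the slide's upright black tab, 134 mm above the bench, axes as the stand's; moves with the slide. The tab is 10 mm thick along x and 30 mm wide along y, and stands free for 30 mm down from here; below it is the bar, 18 mm wide, its top 100 mm above the bench. On the jaw side (+x) it is clear for 75 mm
- pawl (a joint): the catch, rad: a 50 mm long pawl lying level beside the slide on the stand's +y side, 91 to 101 mm above the bench; about 0.1 = riding outside the slide's lug, 0.22 = snapped in. It works by itself; do not push it
- driver: small screwdriver, 148 mm long, standing blade down in the stand, about 40 g. Its own y axis runs along it from blade to handle; x and z are across. Origin on the surface of the handle, 10 mm off its middle line: the middle line lies at x = 0, z = +9.9 mm
- handle_end (a point): the very top of the screwdriver's handle on its middle line, about 167 mm above the bench while in the stand. The handle is round: 14 mm wide at its very end, 19 to 20 mm wide from 8 to 25 mm below it, then tapering to 16 mm at 76 mm below and 10 mm at 85 mm below
- driver_tip (a point): tip of the blade on the middle line, 147 mm from handle_end; the shaft is 4.4 mm thick and 62 mm of it stand in the tower's hole. Lift it clear of the pull tab too before moving aside
- cup: plain square sheet-steel cup for tools, open at the top, 74 x 74 mm, 88 mm high, walls and floor 3 mm thick, loose, about 350 g; its sides are its x and y axes. Origin on the bench under its middle
- cup_floor (a point): centre of the cup's inner floor, 3 mm above the bench; the rim is 85 mm above this point, and the inside is 68 x 68 mm
- tape: roll of black tape lying flat, 62 mm wide, 19 mm high, loose bystander beyond the stand to the left. Origin under its middle
- motor: small square motor with a short upright shaft, 48 x 42 x 62 mm, loose bystander; stands to the left or the right of the stand, the cup on the other side. Origin under its middle

How it is judged:
By the outcome, as a careful person would: the job done as asked, in the order asked, and still so for the second after the job is handed in, with the robot touching nothing.
It also fails if it takes over 51 s, if anything falls off the work surface, if the arm or the gripper's body presses on something with over 40 N, if the wrist force passes 120 N, or if a joint passes its speed limit or range.

## Working session

There is one attempt and no reset: what is moved stays moved. The work goes in short steps, Python scripts to look and compute and a tool call to move; the robot and the scene stay as the last step left them, time stands still between calls to the robot, and variables do not carry over. Pictures are saved under pics/ and viewed, at most 13 in all, crops included, and the job is handed in when it is done.

Besides the shell and the picture viewer there is one more tool, called after ">>>" in YAML: its name, and indented under it one key for each argument. step_arm: Moves the arm, as the interface text tells. Its arguments: {"type":"object","properties":{"motion":{"type":"array"},"gripper":{"type":"number"},"grip_force":{"type":"number"}},"required":["motion"]}

```bash
mkdir -p pics; ls
python3 - <<'E'
from plant import ctrl
import cv2,numpy as np
for n in ["side","top"]:
    c=ctrl.calibration(n); print(n,{k:np.round(v,4).tolist() for k,v in c.items()})
    cv2.imwrite(f"pics/{n}0.png",ctrl.read_camera(n))
s=ctrl.get_state(); print(s)
E
```

```text
pics
side {'fx': 394.6697, 'fy': 394.6697, 'cx': 315.2379, 'cy': 196.5642, 'cam_to_world': [[-0.8515, 0.3254, -0.4112, 0.1601], [-0.5242, -0.5456, 0.6539, 0.6505], [-0.0115, 0.7723, 0.6351, 0.7525], [0.0, 0.0, 0.0, 1.0]]}
top {'fx': 520.6482, 'fy': 520.6482, 'cx': 328.9203, 'cy': 200.325, 'cam_to_world': [[0.0113, 0.9978, -0.0656, 0.4973], [-0.9999, 0.0107, -0.0089, -0.0116], [-0.0082, 0.0657, 0.9978, 1.4656], [0.0, 0.0, 0.0, 1.0]]}
{'time': 0.1, 'qpos': array([-1.28598910e+00,  2.87080790e-01,  1.57804101e+00,  1.86930802e-05,
        1.27859776e+00, -1.49972306e-01]), 'dq': array([ 1.16789177e-03, -2.53047902e-03, -2.66511941e-03, -1.44876905e-04,
       -1.48199274e-03, -4.97214155e-05]), 'joint_efforts': array([ 1.59077466e-03, -4.07293439e+01, -2.93699312e+01, -1.06765951e-04,
        3.40567443e-03,  9.84590649e-07]), 'eef_pos': array([ 0.28420187, -0.61162144,  0.24107736]), 'tcp_rot': array([ 9.76463785e-01,  2.15678801e-01, -6.27138840e-05, -1.06164075e-03]), 'contact_force': array([ 0.09770185,  0.2001117 , -0.08859752]), 'wrist_torque': array([ 0.03667293,  0.03317992, -0.01353986]), 'finger_force': 0.0, 'opening': 1.0033086120093806}
```

View pics/top0.png

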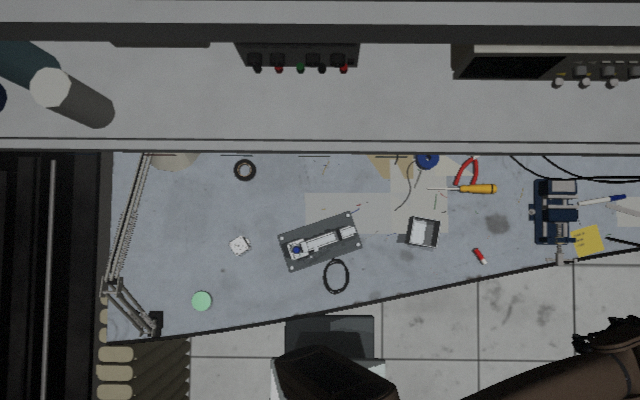

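View pics/side0.png

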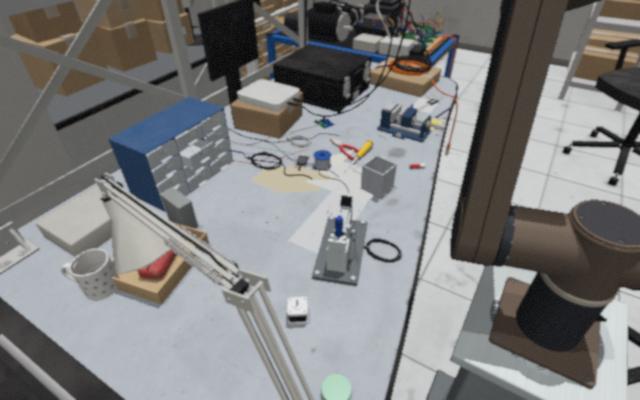

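The top view shows the stand at about (320,241), with the blue handle at its left end near (296,249). The motor is at (240,245), the cup at (422,232) and the tape at (244,170). I'll enlarge both views around the stand.

Run:
```python
import cv2,numpy as np
t=cv2.imread("pics/top0.png"); s=cv2.imread("pics/side0.png")
a=cv2.resize(t[200:280,270:450],None,fx=4.4,fy=4.4,interpolation=cv2.INTER_CUBIC)[:, :800]
cv2.imwrite("pics/tc.png",a[:352])
b=cv2.resize(s[150:290,300:440],None,fx=4.2,fy=4.2,interpolation=cv2.INTER_CUBIC)
cv2.imwrite("pics/sc.png",b)
```

```text
(no output)
```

View pics/tc.png

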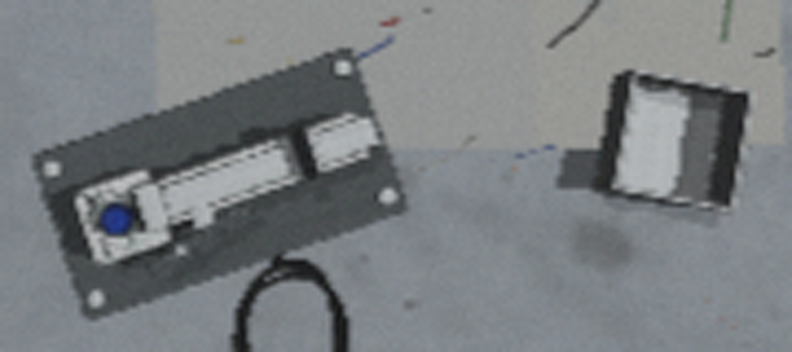

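View pics/sc.png

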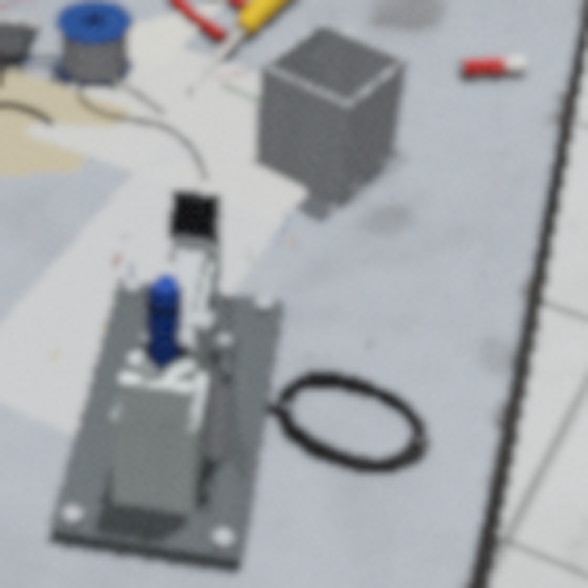

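The top crop shows the base corners at about (37,155), (350,48), (408,208) and (90,320). The handle is at (117,218), the black tab at (302,152), and the cup rim spans x 600-748, y 72-212. The side crop shows the blue handle top at (165,280), the tab top at (195,195), and rim corners at (322,27), (262,72), (350,106) and (405,66). Next I'll compute the positions.

```bash
cat > h.py <<'E'
import numpy as np, cv2
from plant import ctrl
def ray(n,u,v):
    c=ctrl.calibration(n);T=np.array(c["cam_to_world"])
    d=np.array([(u-c["cx"])/c["fx"],-(v-c["cy"])/c["fy"],-1])
    return T[:3,3],T[:3,:3]@d
def plane(n,u,v,z):
    o,d=ray(n,u,v); return o+d*(z-o[2])/d[2]
def tri(a,b):
    (o,d),(p,e)=ray("top",*a),ray("side",*b)
    k=np.linalg.lstsq(np.c_[d,-e],p-o,rcond=None)[0]
    A,B=o+k[0]*d,p+k[1]*e
    return (A+B)/2,np.linalg.norm(A-B)
def top(x,y): return 270+x/4.4,200+y/4.4   # crop to picture
def side(x,y): return 300+x/4.2,150+y/4.2
E
python3 - <<'E'
from h import *
np.set_printoptions(precision=4,suppress=True)
C=[plane("top",*top(*p),.008) for p in [(37,155),(350,48),(408,208),(90,320)]]
m=np.mean(C,0); e=(C[0]+C[3]-C[1]-C[2])/2
print("stand",m,"L",np.linalg.norm(e),"yaw",np.degrees(np.arctan2(e[1],e[0])))
t=cv2.imread("pics/top0.png");s=cv2.imread("pics/side0.png")
def blue(im,box):
    x0,y0,x1,y1=box;c=cv2.cvtColor(im[y0:y1,x0:x1],cv2.COLOR_BGR2HSV)
    M=cv2.inRange(c,(105,120,40),(130,255,255));v,u=np.nonzero(M);return u+x0,v+y0
u,v=blue(t,(280,235,310,262));bt=(u.mean(),v.mean());print("blue top",bt,len(u),plane("top",*bt,.165))
u,v=blue(s,(325,205,355,240));bs=(u[v<v.min()+3].mean(),v.min()+1);print("side",bs,v.min(),v.max(),tri(bt,bs))
print("tab",plane("top",*top(302,152),.134),plane("side",*side(197,195),.134),plane("side",*side(195,199),.134))
for q in [(622,72),(748,93),(730,210),(600,188)]: print("rimT",plane("top",*top(*q),.088))
R=[plane("side",*side(*q),.088) for q in [(322,27),(262,72),(350,106),(405,66)]];print("rimS",np.array(R),np.mean(R,0))
cv2.imwrite("pics/x.png",cv2.resize(t[218:254,400:444],None,fx=16,fy=16,interpolation=cv2.INTER_NEAREST))
E
```

```text
stand [0.4778 0.0242 0.008 ] L 0.21177589924674234 yaw 109.74133563659387
blue top (np.float64(296.0857142857143), np.float64(249.45714285714286)) 35 [0.4594 0.0804 0.165 ]
side (np.float64(339.0), np.int64(217)) 216 236 (array([0.4587, 0.08  , 0.1655]), np.float64(0.0015437073988254215))
tab [ 0.4976 -0.0254  0.134 ] [ 0.4937 -0.0267  0.134 ] [ 0.4929 -0.0228  0.134 ]
rimT [ 0.5477 -0.2176  0.088 ]
rimT [ 0.536  -0.2931  0.088 ]
rimT [ 0.4659 -0.2822  0.088 ]
rimT [ 0.4781 -0.2045  0.088 ]
rimS [[ 0.531  -0.2908  0.088 ]
 [ 0.5431 -0.2186  0.088 ]
 [ 0.4746 -0.2131  0.088 ]
 [ 0.4611 -0.2756  0.088 ]] [ 0.5024 -0.2495  0.088 ]
```

```bash
cat >> h.py <<'E'
from scipy.spatial.transform import Rotation as Ro
def goto(p,yaw):
    "tool-frame offset (m) and twist (deg) from here to world TCP p with tool y at yaw (deg)"
    s=ctrl.get_state();R=Ro.from_quat(s["tcp_rot"]).as_matrix()
    now=np.degrees(np.arctan2(R[1,1],R[0,1]))
    d=(yaw-now+90)%180-90
    print("t",round(s["time"],2),"at",np.round(s["eef_pos"],4),"yaw",round(now,2),"offset",np.round(R.T@(np.array(p)-s["eef_pos"]),4),"twist",round(-d,2),"q",np.round(s["qpos"],2))
E
python3 -c "
from h import *
goto([.4967,-.0254,.22],-70.4)"
```

```text
t 0.1 at [ 0.2842 -0.6116  0.2411] yaw -65.09 offset [ 0.4396 -0.4421  0.0222] twist 5.31 q [-1.29  0.29  1.58  0.    1.28 -0.15]
```

>>> step_arm:
  motion:
    - {"offset":[0.03,-0.03,0],"twist":0}
    - {"offset":[0.065,-0.065,0],"twist":1}
    - {"offset":[0.1,-0.1,0],"twist":1}
    - {"offset":[0.135,-0.135,0],"twist":2}
    - {"offset":[0.17,-0.17,0],"twist":2}
    - {"offset":[0.205,-0.205,0],"twist":3}
    - {"offset":[0.24,-0.24,0],"twist":3}
    - {"offset":[0.275,-0.275,0],"twist":4}
    - {"offset":[0.31,-0.31,0],"twist":4}
    - {"offset":[0.345,-0.345,0.01],"twist":5}
    - {"offset":[0.38,-0.38,0.015],"twist":5.3}
    - {"offset":[0.41,-0.412,0.02],"twist":5.3}
  gripper: 0.05
  grip_force: 60

```text
time: 1.3
eef_pos: [0.4827, -0.0634, 0.2217]
tcp_rot: [0.985, 0.171, -0.0, -0.0]
contact_force: [0.4, 0.2, 0.2]
opening: 0.585
finger_force: 0.0
```

```bash
python3 -c "
from h import *
goto([.4967,-.0254,.22],-70.4)"
```

```text
t 1.3 at [ 0.4827 -0.0634  0.2217] yaw -70.36 offset [ 0.026  -0.0311  0.0018] twist 0.04 q [-0.34 -0.12  2.05  0.    1.21  0.89]
```

>>> step_arm:
  motion:
    - {"offset":[0.02,-0.02,0],"twist":0}
    - {"offset":[0.026,-0.031,0.002],"twist":0}
    - {"offset":[0.026,-0.031,0.002],"twist":0}

```text
time: 1.6
eef_pos: [0.4963, -0.0267, 0.2196]
tcp_rot: [0.985, 0.172, -0.001, -0.0]
contact_force: [-0.4, 0.5, 0.1]
opening: 0.584
finger_force: 0.0
```

```bash
python3 -c "
from h import *
goto([.4967,-.0254,.119],-70.4)
c=ctrl.calibration('wrist');print(c)
cv2.imwrite('pics/w1.png',ctrl.read_camera('wrist'))"
```

```text
t 1.6 at [ 0.4963 -0.0267  0.2196] yaw -70.24 offset [ 0.001  -0.0011  0.1006] twist 0.16 q [-0.26 -0.09  2.03 -0.    1.21  0.97]
{'fx': 309.70691628693146, 'fy': 309.70691628693146, 'cx': 320.44054990483403, 'cy': 198.65022288139625, 'cam_to_world': array([[ 3.38161846e-01,  8.95000590e-01,  2.90896047e-01,
         5.72076800e-01],
       [-9.41087969e-01,  3.21609402e-01,  1.04502761e-01,
         4.26780659e-04],
       [-2.48706723e-05, -3.09097617e-01,  9.51030316e-01,
         3.49765255e-01],
       [ 0.00000000e+00,  0.00000000e+00,  0.00000000e+00,
         1.00000000e+00]])}
```

View pics/w1.png

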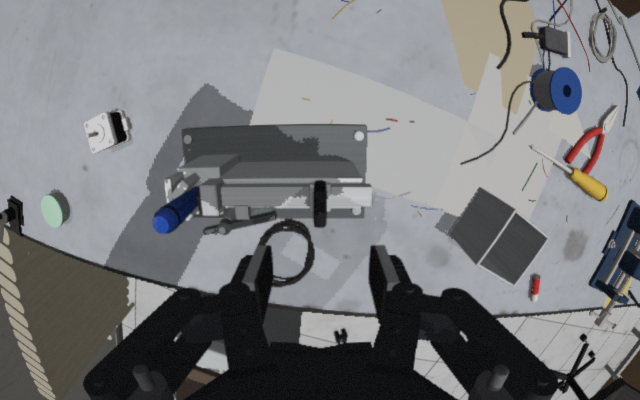

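The wrist picture shows the black tab at column 320, midway between the fingers (255 and 385). The stand axis is horizontal in the image and the handle end is at (160,222). Everything lines up, so I'll go down.

>>> step_arm:
  motion:
    - {"offset":[0.001,-0.001,0.03],"twist":0}
    - {"offset":[0.001,-0.001,0.06],"twist":0}
    - {"offset":[0.001,-0.001,0.08],"twist":0}
    - {"offset":[0.001,-0.001,0.095],"twist":0}
    - {"offset":[0.001,-0.001,0.1],"twist":0}
    - {"offset":[0.001,-0.001,0.1],"twist":0}

```text
time: 2.25
eef_pos: [0.4967, -0.0277, 0.1198]
tcp_rot: [0.986, 0.169, -0.001, -0.0]
contact_force: [0.3, -0.4, -0.2]
opening: 0.584
finger_force: 0.0
```

>>> step_arm:
  motion:
    - {"offset":[0,0,0],"twist":0}
    - {"offset":[0,0,0],"twist":0}
    - {"offset":[0,0,0],"twist":0}
    - {"offset":[0,0,0],"twist":0}
    - {"offset":[0,0,0],"twist":0}
    - {"offset":[0,0,0],"twist":0}
  gripper: 0

```text
time: 2.85
eef_pos: [0.4979, -0.0265, 0.1216]
tcp_rot: [0.985, 0.171, 0.001, 0.0]
contact_force: [-1.8, 1.1, 6.2]
opening: 0.102
finger_force: 60.4
```

>>> step_arm:
  motion:
    - {"offset":[0,0.005,0],"twist":0}
    - {"offset":[0,0.01,0],"twist":0}
    - {"offset":[0,0.015,0],"twist":0}
    - {"offset":[0,0.02,0],"twist":0}
    - {"offset":[0,0.025,0],"twist":0}
    - {"offset":[0,0.029,0],"twist":0}
    - {"offset":[0,0.032,0],"twist":0}
    - {"offset":[0,0.034,0],"twist":0}
    - {"offset":[0,0.035,0],"twist":0}
    - {"offset":[0,0.035,0],"twist":0}

```text
time: 3.85
eef_pos: [0.5089, -0.0573, 0.1215]
tcp_rot: [0.985, 0.17, -0.0, -0.002]
contact_force: [-3.7, 9.3, 8.8]
opening: 0.103
finger_force: 60.8
```

```bash
python3 -c "
from h import *
goto([.4979,-.0265,.1216],-70.4);print(ctrl.get_state()['contact_force'])"
```

```text
t 3.85 at [ 0.5089 -0.0573  0.1215] yaw -70.4 offset [-0.0001 -0.0328  0.0001] twist 0.0 q [-0.31  0.07  2.07  0.    1.01  0.91]
[-3.66851116  9.25522093  8.82650198]
```

>>> step_arm:
  motion:
    - {"offset":[0,0.001,0],"twist":0}
    - {"offset":[0,0.002,0],"twist":0}
    - {"offset":[0,0.003,0],"twist":0}
    - {"offset":[0,0.004,0],"twist":0}
    - {"offset":[0,0.004,0],"twist":0}
    - {"offset":[0,0.004,0],"twist":0}

```text
time: 4.45
eef_pos: [0.5102, -0.0609, 0.1215]
tcp_rot: [0.985, 0.17, -0.0, -0.003]
contact_force: [-4.1, 10.1, 9.3]
opening: 0.099
finger_force: 60.9
```

```bash
python3 -c "
from h import *
goto([.4979,-.0265,.1216],-70.4);print(ctrl.get_state()['contact_force'])
cv2.imwrite('pics/w2.png',cv2.resize(ctrl.read_camera('wrist')[120:300,150:480],None,fx=2.4,fy=2.4))"
```

```text
t 4.45 at [ 0.5102 -0.0609  0.1215] yaw -70.4 offset [-0.0001 -0.0365  0.0001] twist 0.0 q [-0.32  0.07  2.06  0.01  1.01  0.91]
[-4.06261162 10.14272842  9.32369478]
```

View pics/w2.png

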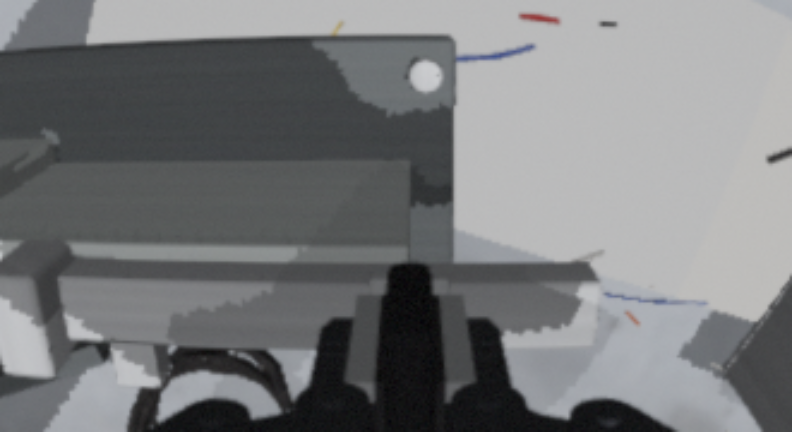

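The fingers hold the tab at crop (405,330), and the jaw has moved away from the handle. I'll pull a little further to feel the stop.

>>> step_arm:
  motion:
    - {"offset":[0,0.001,0],"twist":0}
    - {"offset":[0,0.002,0],"twist":0}
    - {"offset":[0,0.003,0],"twist":0}
    - {"offset":[0,0.003,0],"twist":0}
    - {"offset":[0,0.003,0],"twist":0}

```text
time: 5.0
eef_pos: [0.5105, -0.0618, 0.1215]
tcp_rot: [0.985, 0.17, -0.001, -0.005]
contact_force: [-6.0, 15.5, 12.2]
opening: 0.101
finger_force: 61.3
```

The force rises while the tab hardly moves, so the slide is at its stop. I'll ease back and see whether the pawl takes the load.

>>> step_arm:
  motion:
    - {"offset":[0,-0.002,0],"twist":0}
    - {"offset":[0,-0.004,0],"twist":0}
    - {"offset":[0,-0.006,0],"twist":0}
    - {"offset":[0,-0.007,0],"twist":0}
    - {"offset":[0,-0.007,0],"twist":0}

```text
time: 5.5
eef_pos: [0.5091, -0.0579, 0.1216]
tcp_rot: [0.985, 0.171, 0.0, -0.001]
contact_force: [-3.9, 6.8, 7.5]
opening: 0.102
finger_force: 60.7
```

>>> step_arm:
  motion:
    - {"offset":[0,-0.001,0],"twist":0}
    - {"offset":[0,-0.002,0],"twist":0}
    - {"offset":[0,-0.003,0],"twist":0}
    - {"offset":[0,-0.003,0],"twist":0}

```text
time: 5.9
eef_pos: [0.509, -0.0575, 0.1216]
tcp_rot: [0.985, 0.171, 0.001, 0.001]
contact_force: [-0.6, -2.0, 5.9]
opening: 0.097
finger_force: 60.4
```

The tab stays put and the pull has dropped to zero, so the slide is caught. I'll release it and rise.

>>> step_arm:
  motion:
    - {"offset":[0,0.0005,0],"twist":0}
    - {"offset":[0,0.0005,0],"twist":0}
    - {"offset":[0,0.0005,0],"twist":0}
    - {"offset":[0,0.0005,0],"twist":0}
    - {"offset":[0,0.0005,-0.01],"twist":0}
    - {"offset":[0,0.0005,-0.04],"twist":0}
    - {"offset":[0,0.0005,-0.08],"twist":0}
    - {"offset":[0,0.0005,-0.1],"twist":0}
    - {"offset":[0,0.0005,-0.11],"twist":0}
  gripper: 0.05
  grip_force: 45

```text
time: 6.8
eef_pos: [0.5096, -0.0575, 0.234]
tcp_rot: [0.985, 0.17, 0.003, 0.001]
contact_force: [0.3, 0.2, 0.2]
opening: 0.588
finger_force: 0.0
```

Run:
```python
from h import *
goto([.459,.080,.232],-70.4)
c=ctrl.calibration('wrist');im=ctrl.read_camera('wrist')
cv2.imwrite('pics/w3.png',im[60:340])
h=cv2.cvtColor(im,cv2.COLOR_BGR2HSV)
M=cv2.inRange(h,(105,120,40),(130,255,255));M[:,300:]=0
v,u=np.nonzero(M);print(len(u),u.min(),u.max(),v.min(),v.max())
```

```text
t 6.8 at [ 0.5096 -0.0575  0.234 ] yaw -70.38 offset [-0.0015 -0.1465  0.0015] twist 0.02 q [-0.31 -0.07  1.98  0.    1.23  0.92]
949 128 178 187 227
```

View pics/w3.png

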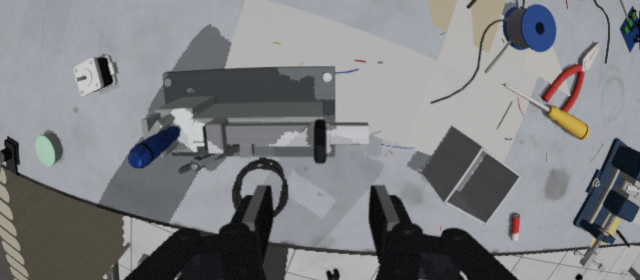

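The slide stays open: the tab is at (320,141), still centred under the gripper after release. The driver stands at (145,152). I'll move above the handle.

>>> step_arm:
  motion:
    - {"offset":[0,-0.03,0],"twist":0}
    - {"offset":[-0.001,-0.065,0],"twist":0}
    - {"offset":[-0.001,-0.1,0],"twist":0}
    - {"offset":[-0.0015,-0.13,0.001],"twist":0}
    - {"offset":[-0.0015,-0.1465,0.0015],"twist":0}
    - {"offset":[-0.0015,-0.1465,0.0015],"twist":0}
    - {"offset":[-0.0015,-0.1465,0.0015],"twist":0}

```text
time: 7.55
eef_pos: [0.4572, 0.0802, 0.2279]
tcp_rot: [0.985, 0.171, -0.001, 0.0]
contact_force: [0.7, -0.3, 0.1]
opening: 0.586
finger_force: 0.0
```

Run:
```python
from h import *
goto([.459,.080,.139],-70.4)
c=ctrl.calibration('wrist');im=ctrl.read_camera('wrist')
h=cv2.cvtColor(im,cv2.COLOR_BGR2HSV)
M=cv2.inRange(h,(105,120,30),(130,255,255));M[:,:200]=0;M[:,440:]=0
cs=cv2.findContours(M,cv2.RETR_EXTERNAL,cv2.CHAIN_APPROX_NONE)[0]
k=max(cs,key=cv2.contourArea);print(cv2.boundingRect(k))
T=np.array(c["cam_to_world"])
P=k[:,0].astype(float)
# project predicted handle axis points for comparison
for z in [.166,.15,.13,.115]:
    q=T[:3,:3].T@(np.array([.459,.080,z])-T[:3,3]);x,y,w=q[0],-q[1],-q[2]
    r=np.hypot(x,y);th=np.arctan2(r,w);u=c["cx"]+c["fx"]*th*x/r;v=c["cy"]+c["fy"]*th*y/r
    row=P[abs(P[:,1]-round(v))<1,0]
    print(z,round(u,1),round(v,1),"mask",row.min() if len(row) else None,row.max() if len(row) else None)
cv2.imwrite('pics/w4.png',im[100:400,150:490])
```

```text
t 7.55 at [0.4572 0.0802 0.2279] yaw -70.34 offset [0.0017 0.0008 0.0889] twist 0.06 q [-0.05 -0.18  2.09 -0.    1.23  1.18]
(308, 184, 26, 46)
0.166 321.5 222.0 mask 309.0 332.0
0.15 321.5 213.6 mask 308.0 333.0
0.13 321.4 204.5 mask 309.0 331.0
0.115 321.3 198.5 mask 310.0 329.0
```

View pics/w4.png

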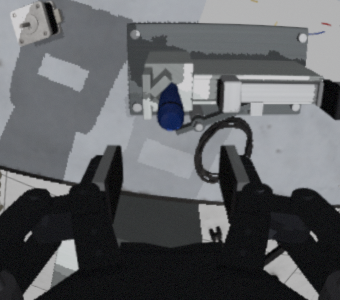

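The handle at crop (170,105) is centred between the fingers, and the mask agrees with the predicted axis to within 1 px. I'll descend and grip.

>>> step_arm:
  motion:
    - {"offset":[0.0015,0.0005,0.03],"twist":0}
    - {"offset":[0.0015,0.0005,0.055],"twist":0}
    - {"offset":[0.0015,0.0005,0.075],"twist":0}
    - {"offset":[0.0015,0.0005,0.085],"twist":0}
    - {"offset":[0.0015,0.0005,0.089],"twist":0}
    - {"offset":[0.0015,0.0005,0.089],"twist":0}

```text
time: 8.2
eef_pos: [0.4595, 0.0799, 0.1398]
tcp_rot: [0.985, 0.17, -0.0, -0.0]
contact_force: [-0.1, -0.1, 0.5]
opening: 0.588
finger_force: 0.0
```

>>> step_arm:
  motion:
    - {"offset":[0,0,0],"twist":0}
    - {"offset":[0,0,0],"twist":0}
    - {"offset":[0,0,0],"twist":0}
    - {"offset":[0,0,0],"twist":0}
    - {"offset":[0,0,0],"twist":0}
    - {"offset":[0,0,0],"twist":0}
  gripper: 0

```text
time: 8.8
eef_pos: [0.4601, 0.0803, 0.1409]
tcp_rot: [0.985, 0.17, 0.001, 0.0]
contact_force: [-0.2, -0.2, 5.9]
opening: 0.211
finger_force: 44.2
```

>>> step_arm:
  motion:
    - {"offset":[0,0,-0.004],"twist":0}
    - {"offset":[0,0,-0.012],"twist":0}
    - {"offset":[0,0,-0.024],"twist":0}
    - {"offset":[0,0,-0.038],"twist":0}
    - {"offset":[0,0,-0.054],"twist":0}
    - {"offset":[0,0,-0.07],"twist":0}
    - {"offset":[0,0,-0.09],"twist":0}
    - {"offset":[0,0,-0.11],"twist":0}
    - {"offset":[0,0,-0.13],"twist":0}
    - {"offset":[0,0,-0.148],"twist":0}
    - {"offset":[0,0,-0.155],"twist":0}
    - {"offset":[0,0,-0.155],"twist":0}

```text
time: 10.0
eef_pos: [0.4596, 0.0804, 0.2966]
tcp_rot: [0.985, 0.17, 0.001, 0.0]
contact_force: [0.8, -0.0, 0.1]
opening: 0.211
finger_force: 44.3
```

Run:
```python
from h import *
goto([.505,-.249,.295],-70.4)
a=ctrl.read_camera('side')[100:300,250:470];b=ctrl.read_camera('top')[190:290,200:450]
w=ctrl.read_camera('wrist')[60:340]
a=cv2.resize(a,(330,300),interpolation=cv2.INTER_CUBIC);b=cv2.resize(b,(470,300)[:2],interpolation=cv2.INTER_CUBIC)
o=np.zeros((580,800,3),np.uint8);o[:300,:330]=a;o[:300,330:]=b;o[300:,:640]=w
cv2.imwrite('pics/m1.png',o)
```

```text
t 10.0 at [0.4596 0.0804 0.2966] yaw -70.38 offset [-0.0678  0.3255  0.0018] twist 0.02 q [-0.04 -0.23  2.01  0.    1.36  1.18]
```

View pics/m1.png

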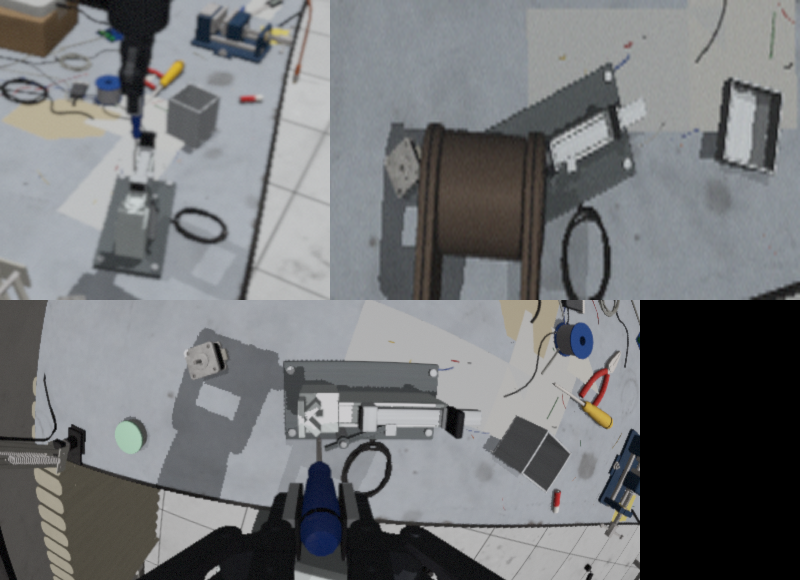

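The driver is held upright and out of the stand, the slide is still open, and the cup and motor haven't moved. I'll go over to the cup.

>>> step_arm:
  motion:
    - {"offset":[-0.004,0.02,0],"twist":0}
    - {"offset":[-0.011,0.055,0],"twist":0}
    - {"offset":[-0.019,0.09,0],"twist":0}
    - {"offset":[-0.027,0.13,0],"twist":0}
    - {"offset":[-0.035,0.17,0],"twist":0}
    - {"offset":[-0.044,0.21,0],"twist":0}
    - {"offset":[-0.052,0.25,0],"twist":0}
    - {"offset":[-0.06,0.285,0],"twist":0}
    - {"offset":[-0.065,0.31,0],"twist":0}
    - {"offset":[-0.068,0.3255,0],"twist":0}
    - {"offset":[-0.068,0.3255,0],"twist":0}
    - {"offset":[-0.068,0.3255,0],"twist":0}

```text
time: 11.35
eef_pos: [0.5042, -0.2483, 0.294]
tcp_rot: [0.985, 0.17, -0.0, -0.001]
contact_force: [0.2, 0.9, -1.5]
opening: 0.213
finger_force: 44.3
```

Run:
```python
from h import *
goto([.505,-.249,.1255],-70.4)
c=ctrl.calibration('wrist');T=np.array(c["cam_to_world"]);w=ctrl.read_camera('wrist')
w=cv2.resize(w[100:400,170:470],(600,600),interpolation=cv2.INTER_CUBIC)
def pr(p):
    q=T[:3,:3].T@(np.array(p)-T[:3,3]);x,y,d=q[0],-q[1],-q[2];r=np.hypot(x,y);th=np.arctan2(r,d)
    return c["cx"]+c["fx"]*th*x/r,c["cy"]+c["fy"]*th*y/r
for a in [(-37,-37),(37,-37),(37,37),(-37,37)]:
    g=np.radians(-10.5);p=[.505+(a[0]*np.cos(g)-a[1]*np.sin(g))/1e3,-.2495+(a[0]*np.sin(g)+a[1]*np.cos(g))/1e3,.088]
    u,v=pr(p);cv2.circle(w,(int(2*(u-170)),int(2*(v-100))),4,(0,0,255),1)
cv2.imwrite('pics/w5.png',w)
```

```text
t 11.35 at [ 0.5042 -0.2483  0.294 ] yaw -70.38 offset [0.0006 0.0013 0.1685] twist 0.02 q [-0.64  0.    1.8   0.    1.34  0.59]
```

View pics/w5.png

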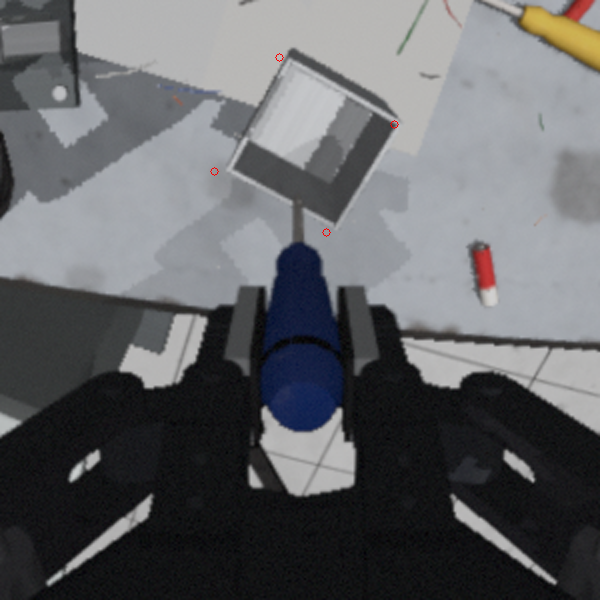

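The rim corners are at about (290,50), (396,118), (335,225) and (230,170), roughly 4 mm right and 2.5 mm above my marks. I'll shift (2, 5) mm and lower until the blade touches.

>>> step_arm:
  motion:
    - {"offset":[0.002,0.005,0.01],"twist":0}
    - {"offset":[0.002,0.005,0.03],"twist":0}
    - {"offset":[0.002,0.005,0.055],"twist":0}
    - {"offset":[0.002,0.005,0.08],"twist":0}
    - {"offset":[0.002,0.005,0.105],"twist":0}
    - {"offset":[0.002,0.005,0.125],"twist":0}
    - {"offset":[0.002,0.005,0.14],"twist":0}
    - {"offset":[0.002,0.005,0.15],"twist":0}
    - {"offset":[0.002,0.005,0.157],"twist":0}
    - {"offset":[0.002,0.005,0.16],"twist":0}
    - {"offset":[0.002,0.005,0.16],"twist":0}
    - {"offset":[0.002,0.005,0.16],"twist":0}
  grip_force: 30

```text
time: 12.6
eef_pos: [0.5085, -0.2535, 0.1357]
tcp_rot: [0.985, 0.17, 0.001, 0.001]
contact_force: [0.2, -0.3, -0.7]
opening: 0.208
finger_force: 44.3
```

>>> step_arm:
  motion:
    - {"offset":[0,0,0.002],"twist":0}
    - {"offset":[0,0,0.004],"twist":0}
    - {"offset":[0,0,0.006],"twist":0}
    - {"offset":[0,0,0.007],"twist":0}
    - {"offset":[0,0,0.007],"twist":0}

```text
time: 13.1
eef_pos: [0.5079, -0.2531, 0.1275]
tcp_rot: [0.985, 0.17, -0.0, -0.0]
contact_force: [-0.3, -0.1, -0.7]
opening: 0.209
finger_force: 44.3
```

>>> step_arm:
  motion:
    - {"offset":[0,0,0.001],"twist":0}
    - {"offset":[0,0,0.002],"twist":0}
    - {"offset":[0,0,0.003],"twist":0}
    - {"offset":[0,0,0.004],"twist":0}
    - {"offset":[0,0,0.004],"twist":0}
    - {"offset":[0,0,0.004],"twist":0}

```text
time: 13.7
eef_pos: [0.508, -0.2532, 0.1238]
tcp_rot: [0.985, 0.17, -0.0, -0.0]
contact_force: [-0.2, 0.6, -0.5]
opening: 0.21
finger_force: 44.3
```

>>> step_arm:
  motion:
    - {"offset":[0,0,0.001],"twist":0}
    - {"offset":[0,0,0.002],"twist":0}
    - {"offset":[0,0,0.0025],"twist":0}
    - {"offset":[0,0,0.0025],"twist":0}

```text
time: 14.1
eef_pos: [0.5083, -0.2533, 0.122]
tcp_rot: [0.985, 0.17, 0.0, 0.0]
contact_force: [0.9, 0.9, 1.4]
opening: 0.208
finger_force: 44.9
```

>>> step_arm:
  motion:
    - {"offset":[0,0,0.0005],"twist":0}
    - {"offset":[0,0,0.001],"twist":0}
    - {"offset":[0,0,0.001],"twist":0}
    - {"offset":[0,0,0.001],"twist":0}

```text
time: 14.5
eef_pos: [0.5087, -0.2535, 0.1218]
tcp_rot: [0.985, 0.17, 0.001, 0.0]
contact_force: [-0.9, 1.3, 6.5]
opening: 0.21
finger_force: 45.7
```

The blade is on the floor: 6.5 N, and the tool has stopped descending. I'll unload it, open and rise.

>>> step_arm:
  motion:
    - {"offset":[0,0,-0.001],"twist":0}
    - {"offset":[0,0,-0.001],"twist":0}

```text
time: 14.7
eef_pos: [0.5083, -0.2534, 0.1219]
tcp_rot: [0.985, 0.17, 0.0, 0.0]
contact_force: [-1.1, -0.1, 4.3]
opening: 0.209
finger_force: 45.1
```

>>> step_arm:
  motion:
    - {"offset":[0,0,0],"twist":0}
    - {"offset":[0,0,0],"twist":0}
    - {"offset":[0,0,0],"twist":0}
    - {"offset":[0,0,0],"twist":0}
    - {"offset":[0,0,0],"twist":0}
    - {"offset":[0,0,0],"twist":0}
    - {"offset":[0,0,0],"twist":0}
    - {"offset":[0,0,-0.01],"twist":0}
    - {"offset":[0,0,-0.025],"twist":0}
    - {"offset":[0,0,-0.045],"twist":0}
    - {"offset":[0,0,-0.07],"twist":0}
    - {"offset":[0,0,-0.1],"twist":0}
  gripper: 0.085

```text
time: 15.9
eef_pos: [0.5078, -0.253, 0.2231]
tcp_rot: [0.985, 0.17, -0.0, -0.0]
contact_force: [-0.1, -0.9, 0.0]
opening: 0.994
finger_force: 0.0
```

>>> step_arm:
  motion:
    - {"offset":[0,0,-0.03],"twist":0}
    - {"offset":[0,0,-0.05],"twist":0}
    - {"offset":[0,0,-0.06],"twist":0}
    - {"offset":[0,0,-0.06],"twist":0}
    - {"offset":[0,0,-0.06],"twist":0}
    - {"offset":[0,0,-0.06],"twist":0}

```text
time: 16.5
eef_pos: [0.5074, -0.2527, 0.2795]
tcp_rot: [0.985, 0.17, -0.001, -0.001]
contact_force: [-0.1, -0.2, -1.6]
opening: 0.992
finger_force: 0.0
```

Run:
```python
from h import *
goto([.505,-.249,.28],-70.4)
a=ctrl.read_camera('side')[130:310,280:440];b=ctrl.read_camera('top')[190:290,200:450]
w=ctrl.read_camera('wrist')[60:340]
a=cv2.resize(a,(330,300),interpolation=cv2.INTER_CUBIC);b=cv2.resize(b,(470,300)[:2],interpolation=cv2.INTER_CUBIC)
o=np.zeros((580,800,3),np.uint8);o[:300,:330]=a;o[:300,330:]=b;o[300:,:640]=w
cv2.imwrite('pics/m2.png',o)
```

```text
t 16.5 at [ 0.5074 -0.2527  0.2795] yaw -70.39 offset [-0.001  -0.0043 -0.0004] twist 0.01 q [-0.64  0.02  1.81  0.    1.32  0.59]
```

View pics/m2.png

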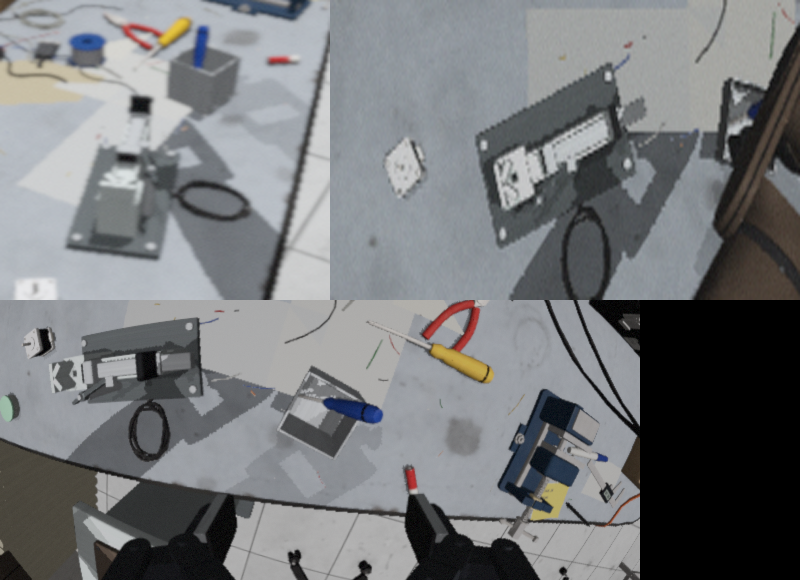

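The screwdriver leans inside the cup, blade down, with its handle out over the rim at (350,410). The cup is upright in place, the slide is still open with the gap at the jaw, and the motor hasn't moved. The gripper is clear, so I'm handing in.

```bash
python3 -c "
from plant import ctrl
print(ctrl.sign_off())"
```

```text
the job is handed in; nothing more can be done
None
```

The job is handed in: the slide is caught open, the screwdriver stands blade down in the upright cup (leaning on its rim), and nothing else in the final pictures looks disturbed; the robot clock read about 16.5 s.

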